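Board to the spraying place, then the full spray can by heft

TASK

Get ready to spray the two primed bolts: without lifting the painting board, slide it by its wooden grip across the cardboard into the empty blue-taped outline, square with the tape, both bolts still standing on it, and let go of it. Only one of the three identical spray cans is still full, which you can tell only by weight: find the heaviest by hefting and finish while still holding that one up, upright and still, over the cardboard with its base above the tops of the bolts, the other two standing on the bench and the rest left undisturbed.

Things in the scene. Friction and masses are not known exactly. Their poses are not given: they have to be found in the camera images.
- spray_sheet: flat brown cardboard sheet fixed on the bench, 220 mm along its x, 380 mm along its y, 2 mm thick; the two taped outlines lie on it side by side along y. Origin: centre of its underside, x away from the robot, y to the left
- start_mark: taped outline on the cardboard (four L-shaped corners of cream masking tape, flat, clear area inside 140 mm along its x by 134 mm along its y). Origin: its centre, on top of the cardboard; axes as the cardboard's. The painting board stands in it at the start
- spray_mark: taped outline on the cardboard (four L-shaped corners of blue tape, flat, clear area inside 140 mm along its x by 134 mm along its y). Origin: its centre, on top of the cardboard; axes as the cardboard's. Empty at the start: the place where the board must go; about 190 mm from the other outline, to its left or its right
- paint_board: loose plywood painting board, 116 mm (x) by 110 mm (y) by 12 mm thick, about 0.35 kg, on the cardboard; on top a wooden grip block 60 mm along x, 24 mm wide (y), from 12 to 44 mm above the underside, centred at x = +20 mm, y = 0. The bolts stand about at x = -36 mm, y = +30 and -30 mm. Origin: centre of its underside, z up, x away from the robot
- board_grip (a point): centre of the wooden grip of the painting board, 30 mm above the board's underside: grip it here, fingers closing along the board's y (24 mm), with about 25 N (under a light grip of some 8 N the board pivots in the fingers as it slides)
- bolt_1: grey hexagon bolt standing loose on its head on the painting board, thread up, 60 mm high, head 28x24 mm and 10 mm thick, shank 16 mm, 0.09 kg. Origin: centre of the underside of the head, z up. It topples if the board is jerked or tilted
- bolt_2: grey hexagon bolt standing loose on its head on the painting board, thread up, 60 mm high, head 28x24 mm and 10 mm thick, shank 16 mm, 0.09 kg. Origin: centre of the underside of the head, z up. It topples if the board is jerked or tilted
- can_1: one of three identical closed spray cans (white and blue tin, green cap fixed on), 59 mm in diameter, 225 mm high (cap 57 mm, from 178 mm up), standing on the bench behind the cardboard. Origin: centre of the underside, z up. Neither look, name nor place tells how full it is: one is full and at least 0.15 kg heavier than the others; all weigh 0.1 to 0.55 kg
- can_2: one of three identical closed spray cans (white and blue tin, green cap fixed on), 59 mm in diameter, 225 mm high (cap 57 mm, from 178 mm up), standing on the bench behind the cardboard. Origin: centre of the underside, z up. Neither look, name nor place tells how full it is: one is full and at least 0.15 kg heavier than the others; all weigh 0.1 to 0.55 kg
- can_3: one of three identical closed spray cans (white and blue tin, green cap fixed on), 59 mm in diameter, 225 mm high (cap 57 mm, from 178 mm up), standing on the bench behind the cardboard. Origin: centre of the underside, z up. Neither look, name nor place tells how full it is: one is full and at least 0.15 kg heavier than the others; all weigh 0.1 to 0.55 kg
- bench_vice: dark green bench vice bolted to the bench left of the cardboard, an obstacle: it fills about x 0.28 to 0.54 m, y 0 to 0.16 m, up to 168 mm high. Origin: on its underside at about x 0.41, y 0.08
- sanding_block: bystander lying on the bench, to be left alone: wooden sanding block, 65x110x40 mm. Origin: centre of the underside
- pipe_elbow: bystander lying on the bench, to be left alone: white plastic pipe elbow, 78x78x40 mm. Origin: centre of the underside

How it is judged:
By the outcome, as a careful person would: the job done as asked, in the order asked, and still so for the second after the job is handed in, while the arm keeps its last pose, push and grip.
It also fails if it takes over 72 s, if anything falls off the work surface, if the arm or the gripper's body presses on something with over 40 N, if the wrist force passes 120 N, or if a joint passes its speed limit or range.

ROBOT

A 7-joint arm with a two-finger parallel gripper is mounted at the origin on a cart in front of the work surface, level with it; the furniture and walls round the work are solid. World frame = base frame: x ahead of the robot, y to its left, z up, the work surface at z = 0. Lengths are in m, angles in rad, forces in N, time in s.
With the tool pointing down it reaches from about 0.425 to 0.875 m from the base axis. Payload 4.7 kg.
Tool frame: the origin (TCP) lies at the very end of the fingers, on their centre line; the grasp point (between the pads) lies 19 mm behind it; z points along the fingers, y is the line along which they close (so a half turn about z gives the same grasp; the last joint's range is limited). The gripper opens to 85 mm and grips with 20 to 120 N. Pads are 22 mm wide; open, the fingers measure 114 mm over their backs; the gripper's body (76 mm by 85 mm) begins 54 mm behind the grasp point. The pads swing forward as they close: fully open they stand 13 mm farther back than shut.
Start: joints at [-1.296, 0.321, -0.07, 1.45, 0.023, 1.371, -0.057], TCP at [0.168, 0.628, 0.231] pointing down, gripper open.
Joint ranges: [-2.86, 2.86], [-0.3, 2.09], [-1.38, 1.24], [0.06, 2.45], [-1.56, 4.7], [0.09, 2.05], [-2.69, 2.69]. Speed limits (rad/s): [2.57, 2.57, 3.14, 3.14, 3.14, 3.14, 3.14].

INTERFACE

Orientations are given as [roll, pitch, yaw] about the fixed x, y, z axes, in that order (R = Rz(yaw) Ry(pitch) Rx(roll)).
In Python, from plant import * gives the robot as it stands.
- The arm moves only by the tool drive_tool, never from a script. Its argument "deltas" is a list of rows, each an object of numbers: "fingers": the closure, from 0 (fully open) to 1 (shut); "dx", "dy", "dz": the shift along the world's x, y, z in mm; "roll": the turn about the world's z in rad. A call has 1 to 20 rows; each row is the pose to reach, as a shift and turn from the pose commanded when the call began; what a row does not reach only later rows make up. A row lasts 1/12 s, in which the tool goes at most 41.7 mm and 7.16 degrees, less where a joint would pass 70% of its speed; a pose out of reach is approached as far as the arm can. A call with a gripper value outside its range is refused whole. The fingers move at their own pace and stop on an object; "squeeze" is the grip in N (left out, the last holds). Time passes only in rows, so rows that repeat a pose let the fingers close. It gives the time, the measured TCP pose, the force, the opening and the grip force at its end, in the units of the state.
- read_state(): the state, without advancing time (a new reading comes with each control period).
- camera(name): name is "side" or "top" or "wrist"; returns a dict with "image" (384x512x3 uint8, red, green, blue), "depth" (384x512 float32, m along the optical axis (not along the pixel's ray), 0 where there is no reading), "mtx" (3x3 intrinsics, pixels), "dist" ([k1, k2, p1, p2, k3] as OpenCV has them; the pictures are not rectified), "origin" and "attitude" of the camera in the world. Camera axes: x right, y up, looking along -z (the intrinsics and any distortion apply to the point x, -y, -z); pixel columns grow to the right and rows downward; lengths in m; the calibration is good to about 2 mm. A picture is of the moment at which its call begins.
- job_done(): hands the job in; it is judged then, once.
The state is a dict: "clock": time; "q": joint angles; "qd": joint speeds; "effort": joint torques, N m; "position": TCP position; "tool_rot": TCP orientation; "wrist_force": force on the tool from outside, world axes, zero at the start; "torque": the same for the moment, N m; "finger_gap": finger opening in m; "finger_force": force on a finger pad.
Only numpy, scipy, OpenCV 4.12 (cv2) and the standard library are available. Lean on these libraries where they do the work, as an engineer would, in place of code of your own. Each camera call takes 0.05 s, during which the arm holds its last target. There are 200 camera calls.

## Working session

There is one attempt and no reset: what is moved stays moved. The work goes in short steps, Python scripts to look and compute and a tool call to move; the robot and the scene stay as the last step left them, time stands still between calls to the robot, and variables do not carry over. Pictures are saved under pics/ and viewed, at most 10 in all, crops included, and the job is handed in when it is done.

Besides the shell and the picture viewer there is one more tool, called after "Call:" as a command line: name --argument value ..., lists and objects as JSON in quotes. drive_tool: Moves the arm, as the interface text tells. Its arguments: {"type":"object","properties":{"deltas":{"type":"array","items":{"type":"object","properties":{"fingers":{"type":"number"},"dx":{"type":"number"},"dy":{"type":"number"},"dz":{"type":"number"},"roll":{"type":"number"}}}},"squeeze":{"type":"number"}},"required":["deltas"]}

```bash
mkdir -p pics
cat > h.py <<'E'
from plant import *
import numpy as np, cv2
from scipy.spatial.transform import Rotation as Ro
def rot(a):
    a=np.array(a,float)
    return a if a.shape==(3,3) else (Ro.from_quat(a).as_matrix() if a.size==4 else Ro.from_euler('xyz',a).as_matrix())
def cloud(c):
    h,w=c["depth"].shape
    u,v=np.meshgrid(np.arange(w),np.arange(h))
    p=cv2.undistortPoints(np.stack([u,v],-1).reshape(-1,1,2).astype(np.float64),np.array(c["mtx"]),np.array(c["dist"])).reshape(h,w,2)
    d=c["depth"]
    P=np.stack([p[...,0]*d,-p[...,1]*d,-d],-1)
    W=P@rot(c["attitude"]).T+np.array(c["origin"])
    W[d==0]=np.nan
    return W
E
python3 - <<'E'
from h import *
s=read_state();print(s)
for n in("top","side"):
    c=camera(n);cv2.imwrite(f"pics/{n}0.png",cv2.resize(c["image"][...,::-1],(800,600)))
    print(n,c["origin"],c["attitude"]);np.savez(f"{n}0.npz",W=cloud(c),im=c["image"])
E
```

```text
{'clock': 0.0, 'q': array([-1.295914  ,  0.32183627, -0.07008392,  1.45167518,  0.02260031,
        1.37078634, -0.05689726]), 'qd': array([ 8.37027597e-05, -1.02510493e-03,  1.12071689e-03, -6.20402076e-04,
       -6.39058705e-04, -1.19869826e-03, -3.45330699e-04]), 'effort': array([ 3.85808744e-04, -4.93595660e+01, -3.81677756e-01, -3.14318633e+01,
        1.31907844e-02,  1.16675498e-02, -6.87387640e-06]), 'position': array([0.1675039 , 0.62749324, 0.23021478]), 'tool_rot': array([-3.13967705e+00,  9.82770916e-05,  2.88084302e+00]), 'wrist_force': array([ 0.35187533, -0.17677786, -0.09670075]), 'torque': array([-0.04827267, -0.01101487, -0.01120893]), 'finger_force': 0.0, 'finger_gap': 0.08534369751039607}
top [ 0.36069351 -0.0771955   0.88428072] [ 1.83200239e-01 -6.93738674e-05 -1.56439586e+00]
side [ 0.31326559 -0.87797048  0.49650895] [ 1.09468081  0.01776006 -0.25931527]
```

View pics/top0.png

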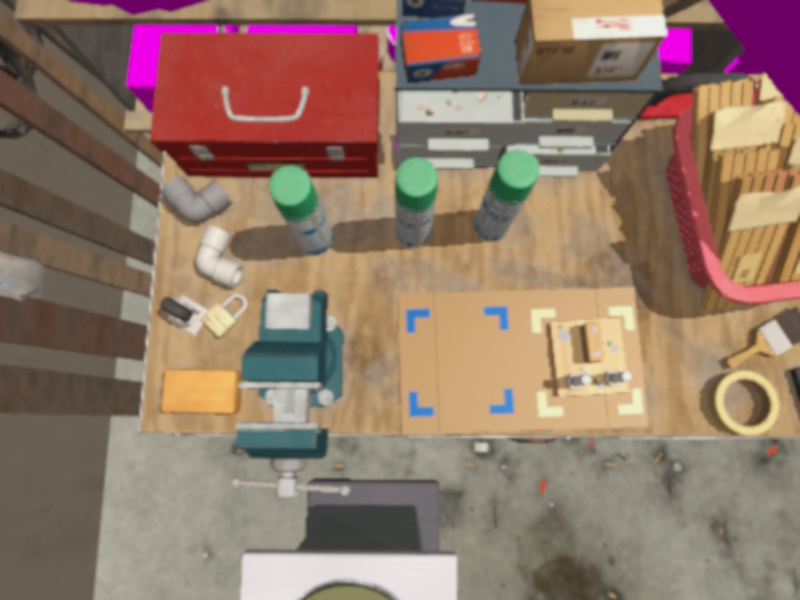

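View pics/side0.png

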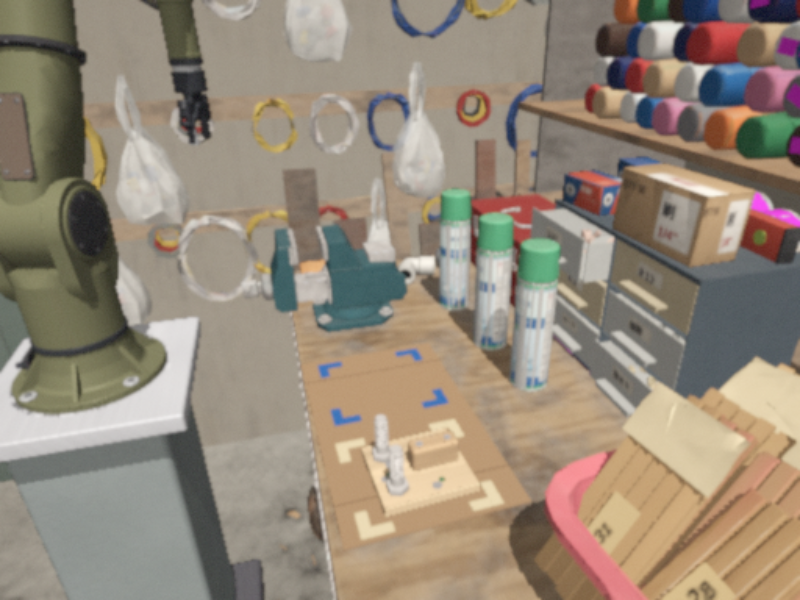

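The top view shows the blue outline at about (418–502, 318–404) px and the board, slightly turned, at (590,358). The caps are at (293,190), (416,182) and (515,175). Both bolts are upright at (578,381) and (620,378). Next I'll turn these into positions.

Run:
```python
from h import *
d=np.load("top0.npz");W=d["W"];im=d["im"];s=512/800
hsv=cv2.cvtColor(im,cv2.COLOR_RGB2HSV)
z=W[...,2]
box=lambda u0,u1,v0,v1:np.s_[int(v0*s):int(v1*s),int(u0*s):int(u1*s)]
# blue tape
m=(hsv[...,0]>98)&(hsv[...,0]<125)&(hsv[...,1]>120)&(abs(z)<.02)
mm=np.zeros_like(m);b=box(400,525,295,425);mm[b]=m[b]
P=W[mm];r=cv2.minAreaRect((P[:,:2]*1000).astype(np.float32));print("blue",r,cv2.boxPoints(r),P[:,2].mean())
# per corner cluster
c=P[:,:2].mean(0)
# cardboard
m=np.zeros_like(m);b=box(390,660,280,440);m[b]=True
# board by height
for lo,hi,nm in((.007,.022,"board"),(.038,.055,"grip/bolt")):
    b=box(540,640,305,410);q=W[b].reshape(-1,3);q=q[(q[:,2]>lo)&(q[:,2]<hi)];r=cv2.minAreaRect((q[:,:2]*1000).astype(np.float32));print(nm,len(q),r,np.median(q[:,2]))
b=box(575,615,312,366);q=W[b].reshape(-1,3);q=q[(q[:,2]>.035)&(q[:,2]<.056)];r=cv2.minAreaRect((q[:,:2]*1000).astype(np.float32));print("grip",len(q),r,np.median(q,0))
for u,v in((578,381),(620,378)):
    b=box(u-18,u+18,v-18,v+18);q=W[b].reshape(-1,3);q=q[q[:,2]>.055];print("bolt",len(q),np.median(q,0))
for u,v in((293,190),(416,182),(515,175)):
    b=box(u-35,u+35,v-40,v+40);hh=hsv[b];q=W[b].reshape(-1,3);g=((hh[...,0]>55)&(hh[...,0]<90)&(hh[...,1]>100)).ravel();q=q[g&(q[:,2]>.215)&(q[:,2]<.235)]
    print("can",len(q),cv2.minEnclosingCircle((q[:,:2]*1000).astype(np.float32)),np.median(q,0))
# surroundings
q=W[box(225,350,280,460)].reshape(-1,3);q=q[q[:,2]>.1];print("vice",np.nanmin(q,0),np.nanmax(q,0))
for n,bb in(("toolbox",(160,380,100,180)),("drawers",(400,620,80,175))):
    q=W[box(*bb)].reshape(-1,3);q=q[q[:,2]>.05];print(n,np.nanpercentile(q,1,axis=0),np.nanpercentile(q,99,axis=0))
```

```text
blue ((435.840087890625, -166.48739624023438), (164.12066650390625, 156.08802795410156), 2.0236144065856934) [[ 351.0751   -91.38972]
 [ 356.58676 -247.3804 ]
 [ 520.6051  -241.58508]
 [ 515.0934   -85.59439]] 0.0010858932700096666
board 1656 ((442.0549011230469, -367.01446533203125), (116.51976013183594, 112.2446517944336), 4.039135456085205) 0.012644513170634586
grip/bolt 299 ((445.011962890625, -361.7755126953125), (92.70714569091797, 64.62283325195312), 4.830817699432373) 0.04412166850464694
grip 279 ((461.731201171875, -365.3049011230469), (59.66813278198242, 24.418437957763672), 3.4975385665893555) [ 0.46006579 -0.36370395  0.04402339]
bolt 51 [ 0.40260814 -0.33810327  0.07018736]
bolt 56 [ 0.40743745 -0.39634574  0.07063344]
can 118 ((632.1845092773438, 64.08056640625), 26.105846405029297) [0.61580381 0.05430909 0.22145176]
can 119 ((643.4345092773438, -93.04367065429688), 25.430805206298828) [ 0.62784021 -0.08556726  0.2216453 ]
can 123 ((654.447998046875, -218.89913940429688), 25.807958602905273) [ 0.63959227 -0.2080958   0.22125331]
vice [0.2934122  0.02843993 0.10003063] [0.51534738 0.1318759  0.16974807]
toolbox [ 0.64568781 -0.03621507  0.05270208] [0.79923834 0.27472804 0.22357012]
drawers [ 0.65143465 -0.39311172  0.05426589] [ 0.79797207 -0.07496819  0.23890673]
```

Run:
```python
from h import *
from scipy.optimize import least_squares
A=[np.load(f"{n}0.npz") for n in("top","side")]
pts=[]
for d in A:
    hsv=cv2.cvtColor(d["im"],cv2.COLOR_RGB2HSV);W=d["W"]
    g=(hsv[...,0]>55)&(hsv[...,0]<90)&(hsv[...,1]>100)&(W[...,2]>.182)&(W[...,2]<.235);pts.append(W[g])
for c in((.632,.06),(.643,-.09),(.654,-.215)):
    for i in(0,1):
        q=pts[i];q=q[np.hypot(q[:,0]-c[0],q[:,1]-c[1])<.06]
        w=q[(q[:,2]<.208)][:,:2]
        f=least_squares(lambda p:np.hypot(*(w-p).T)-.0285,c,loss="soft_l1",f_scale=.002)
        print(c,i,len(q),len(w),f.x.round(4),np.abs(f.fun).mean(),"ztop",np.percentile(q[:,2],98).round(4),"rng",np.percentile(q,[2,98],axis=0).round(3).tolist())
W=A[0]["W"];s=512/800
for n,u,v in(("toolbox top edge",270,135),("toolbox face",270,160),("drawer top",450,92),("drawer face",440,130),("drawer handle",450,163),("face R",560,150)):
    print(n,W[int(v*s),int(u*s)].round(3))
```

```text
(0.632, 0.06) 0 293 137 [0.6347 0.0659] 0.0004768872807787608 ztop 0.224 rng [[0.606, 0.038, 0.183], [0.638, 0.083, 0.224]]
(0.632, 0.06) 1 246 163 [0.6371 0.0657] 0.0012187545304103704 ztop 0.2206 rng [[0.61, 0.036, 0.183], [0.655, 0.059, 0.221]]
(0.643, -0.09) 0 280 123 [ 0.6474 -0.093 ] 0.0004541448447841382 ztop 0.2244 rng [[0.619, -0.117, 0.184], [0.648, -0.07, 0.224]]
(0.643, -0.09) 1 315 214 [ 0.6499 -0.0927] 0.00102075739653569 ztop 0.2194 rng [[0.622, -0.123, 0.183], [0.667, -0.096, 0.219]]
(0.654, -0.215) 0 310 141 [ 0.6593 -0.2215] 0.00045587113441693223 ztop 0.2242 rng [[0.63, -0.238, 0.183], [0.664, -0.194, 0.224]]
(0.654, -0.215) 1 419 275 [ 0.6622 -0.2208] 0.0008583446775211389 ztop 0.2201 rng [[0.634, -0.25, 0.183], [0.677, -0.223, 0.22]]
toolbox top edge [0.745 0.115 0.136]
toolbox face [0.74  0.131 0.066]
drawer top [ 0.801 -0.143  0.161]
drawer face [ 0.718 -0.124  0.204]
drawer handle [ 0.756 -0.154  0.021]
face R [ 0.784 -0.337  0.012]
```

Call:
drive_tool --deltas '[{"dx": 33, "dy": -27, "dz": 20, "roll": -0.12, "fingers": 0}, {"dx": 66, "dy": -54, "dz": 20, "roll": -0.24, "fingers": 0}, {"dx": 99, "dy": -81, "dz": 20, "roll": -0.36, "fingers": 0}, {"dx": 132, "dy": -108, "dz": 20, "roll": -0.48, "fingers": 0}, {"dx": 157, "dy": -138, "dz": 20, "roll": -0.6, "fingers": 0}, {"dx": 182, "dy": -168, "dz": 20, "roll": -0.72, "fingers": 0}, {"dx": 207, "dy": -198, "dz": 20, "roll": -0.84, "fingers": 0}, {"dx": 232, "dy": -228, "dz": 20, "roll": -0.96, "fingers": 0}, {"dx": 246, "dy": -258, "dz": 20, "roll": -1.08, "fingers": 0}, {"dx": 260, "dy": -288, "dz": 20, "roll": -1.2, "fingers": 0}, {"dx": 273, "dy": -318, "dz": 20, "roll": -1.32, "fingers": 0}, {"dx": 287, "dy": -348, "dz": 20, "roll": -1.44, "fingers": 0}, {"dx": 293, "dy": -384, "dz": 20, "roll": -1.56, "fingers": 0}, {"dx": 300, "dy": -420, "dz": 20, "roll": -1.68, "fingers": 0}, {"dx": 304, "dy": -456, "dz": 20, "roll": -1.8, "fingers": 0}, {"dx": 307, "dy": -492, "dz": 20, "roll": -1.92, "fingers": 0}, {"dx": 307, "dy": -530, "dz": 20, "roll": -2.04, "fingers": 0}, {"dx": 306, "dy": -566, "dz": 20, "roll": -2.16, "fingers": 0}, {"dx": 305, "dy": -602, "dz": 20, "roll": -2.28, "fingers": 0}, {"dx": 303, "dy": -638, "dz": 20, "roll": -2.4, "fingers": 0}]'

```text
clock: 1.77
position: [0.4701, -0.0118, 0.2511]
tool_rot: [-3.141, 0.0, 0.475]
wrist_force: [0.2, -0.1, 0.6]
finger_gap: 0.0853
finger_force: 0.0
```

Call:
drive_tool --deltas '[{"dx": -1, "dy": -39, "dz": -5, "roll": -0.1}, {"dx": -2, "dy": -78, "dz": -10, "roll": -0.2}, {"dx": -3, "dy": -117, "dz": -15, "roll": -0.3}, {"dx": -4, "dy": -156, "dz": -20, "roll": -0.41}, {"dx": -5, "dy": -195, "dz": -25, "roll": -0.41}, {"dx": -6, "dy": -234, "dz": -30, "roll": -0.41}, {"dx": -7, "dy": -273, "dz": -35, "roll": -0.41}, {"dx": -8, "dy": -312, "dz": -40, "roll": -0.41}, {"dx": -9, "dy": -345, "dz": -60, "roll": -0.41}, {"dx": -9, "dy": -355, "dz": -90, "roll": -0.41}, {"dx": -9, "dy": -355, "dz": -120, "roll": -0.41}, {"dx": -9, "dy": -355, "dz": -130, "roll": -0.41}, {"dx": -9, "dy": -355, "dz": -130, "roll": -0.41}]'

```text
validation failed for argument at $.de...
```

Run:
```python
from h import *
s=read_state();print(s["position"],s["tool_rot"],s["wrist_force"])
c=camera("wrist");cv2.imwrite("pics/w1.png",cv2.resize(c["image"][...,::-1],(800,600)))
W=cloud(c);z=W[...,2];m=(z>.038)&(z<.054)&(np.abs(W[...,0]-.462)<.045)&(np.abs(W[...,1]+.365)<.03)
q=W[m];r=cv2.minAreaRect((q[:,:2]*1000).astype(np.float32));print(len(q),r,np.median(q,0))
```

```text
[ 0.47009484 -0.0117699   0.25108835] [-3.14133164e+00  7.11175698e-05  4.74816946e-01] [ 0.19833032 -0.1414609   0.586418  ]
621 ((463.9443664550781, -364.3612365722656), (59.478763580322266, 26.170791625976562), 4.602360725402832) [ 0.46620288 -0.35920733  0.04666663]
```

View pics/w1.png

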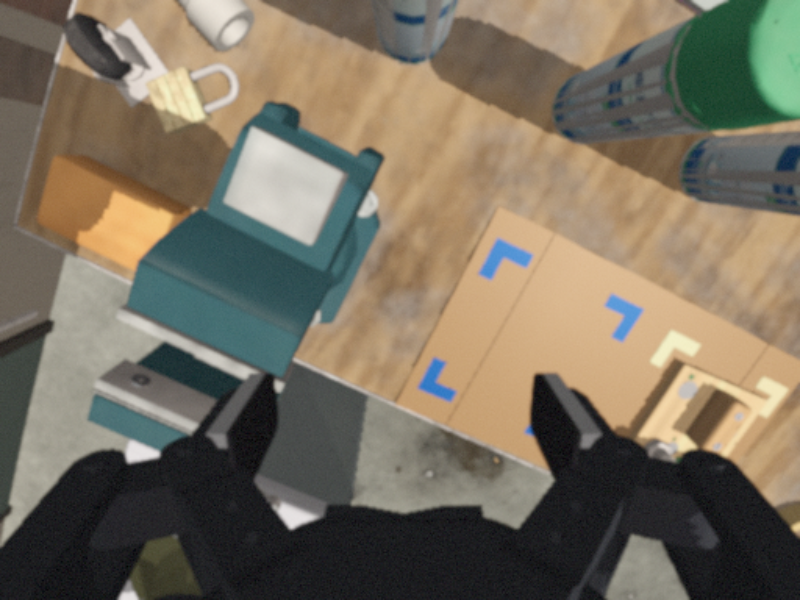

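The move was refused, so the arm still hangs near the vice. The wrist view shows the blue outline at (435–625, 255–430) and the board at about (700,410), undisturbed. I'll repeat the move with the fingers given in each row.

Call:
drive_tool --deltas '[{"dx": -1, "dy": -39, "dz": -5, "roll": -0.1, "fingers": 0}, {"dx": -2, "dy": -78, "dz": -10, "roll": -0.2, "fingers": 0}, {"dx": -3, "dy": -117, "dz": -15, "roll": -0.3, "fingers": 0}, {"dx": -4, "dy": -156, "dz": -20, "roll": -0.41, "fingers": 0}, {"dx": -5, "dy": -195, "dz": -25, "roll": -0.41, "fingers": 0}, {"dx": -6, "dy": -234, "dz": -30, "roll": -0.41, "fingers": 0}, {"dx": -7, "dy": -273, "dz": -35, "roll": -0.41, "fingers": 0}, {"dx": -8, "dy": -312, "dz": -40, "roll": -0.41, "fingers": 0}, {"dx": -9, "dy": -345, "dz": -60, "roll": -0.41, "fingers": 0}, {"dx": -9, "dy": -355, "dz": -90, "roll": -0.41, "fingers": 0}, {"dx": -9, "dy": -355, "dz": -120, "roll": -0.41, "fingers": 0}, {"dx": -9, "dy": -355, "dz": -130, "roll": -0.41, "fingers": 0}, {"dx": -9, "dy": -355, "dz": -130, "roll": -0.41, "fingers": 0}]'

```text
clock: 2.9
position: [0.4599, -0.3631, 0.1182]
tool_rot: [-3.138, 0.006, 0.071]
wrist_force: [0.6, 0.8, -0.2]
finger_gap: 0.0857
finger_force: 0.0
```

Run:
```python
from h import *
s=read_state();print(s["position"],s["tool_rot"],s["wrist_force"])
c=camera("wrist");cv2.imwrite("pics/w2.png",cv2.resize(c["image"][...,::-1],(800,600)))
W=cloud(c);z=W[...,2];m=(z>.038)&(z<.054)&(np.abs(W[...,0]-.462)<.045)&(np.abs(W[...,1]+.365)<.025)
q=W[m];r=cv2.minAreaRect((q[:,:2]*1000).astype(np.float32));print(len(q),r,np.median(q,0))
```

```text
[ 0.45994087 -0.36308448  0.11822348] [-3.13813868  0.00555137  0.07118002] [ 0.58047403  0.81414729 -0.16263496]
2049 ((464.39752197265625, -366.6313171386719), (59.4544792175293, 23.934940338134766), 3.5271358489990234) [ 0.46693681 -0.36639576  0.04695092]
```

View pics/w2.png

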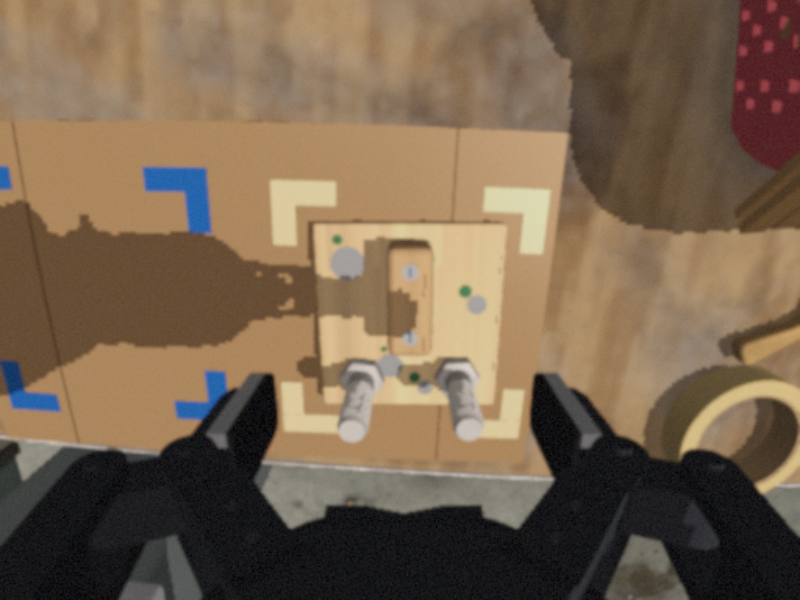

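The board and grip lie under the tool (grip at about 390–432, 243–355 px), with both bolts upright at (360,375) and (460,375). I'll descend and close slowly.

Call:
drive_tool --deltas '[{"dx": 1.5, "dy": -0.5, "dz": -15, "roll": 0, "fingers": 0}, {"dx": 1.5, "dy": -0.5, "dz": -35, "roll": 0, "fingers": 0}, {"dx": 1.5, "dy": -0.5, "dz": -55, "roll": 0, "fingers": 0}, {"dx": 1.5, "dy": -0.5, "dz": -72, "roll": 0, "fingers": 0.1}, {"dx": 1.5, "dy": -0.5, "dz": -84, "roll": 0, "fingers": 0.2}, {"dx": 1.5, "dy": -0.5, "dz": -93, "roll": 0, "fingers": 0.3}, {"dx": 1.5, "dy": -0.5, "dz": -97, "roll": 0, "fingers": 0.4}, {"dx": 1.5, "dy": -0.5, "dz": -100, "roll": 0, "fingers": 0.5}, {"dx": 1.5, "dy": -0.5, "dz": -100, "roll": 0, "fingers": 0.58}, {"dx": 1.5, "dy": -0.5, "dz": -100, "roll": 0, "fingers": 0.6}, {"dx": 1.5, "dy": -0.5, "dz": -100, "roll": 0, "fingers": 0.6}]' --squeeze 25

```text
clock: 3.87
position: [0.4637, -0.3659, 0.0222]
tool_rot: [3.141, -0.001, 0.071]
wrist_force: [0.2, -0.4, -0.6]
finger_gap: 0.0341
finger_force: 0.0
```

Call:
drive_tool --deltas '[{"dx": 0, "dy": 0, "dz": -1, "roll": 0, "fingers": 0.65}, {"dx": 0, "dy": 0, "dz": -1, "roll": 0, "fingers": 0.68}, {"dx": 0, "dy": 0, "dz": -1, "roll": 0, "fingers": 0.71}, {"dx": 0, "dy": 0, "dz": -1, "roll": 0, "fingers": 0.74}, {"dx": 0, "dy": 0, "dz": -1, "roll": 0, "fingers": 0.8}, {"dx": 0, "dy": 0, "dz": -1, "roll": 0, "fingers": 1}, {"dx": 0, "dy": 0, "dz": -1, "roll": 0, "fingers": 1}, {"dx": 0, "dy": 0, "dz": -1, "roll": 0, "fingers": 1}]' --squeeze 25

```text
clock: 4.53
position: [0.4633, -0.3658, 0.0206]
tool_rot: [3.141, -0.0, 0.071]
wrist_force: [0.1, -0.2, 2.7]
finger_gap: 0.0235
finger_force: 25.7
```

Call:
drive_tool --deltas '[{"dx": 0, "dy": 0.5, "dz": 0, "roll": 0, "fingers": 1}, {"dx": 0, "dy": 1.5, "dz": 0, "roll": 0, "fingers": 1}, {"dx": -0.1, "dy": 3, "dz": 0, "roll": 0, "fingers": 1}, {"dx": -0.2, "dy": 5, "dz": 0, "roll": -0.001, "fingers": 1}, {"dx": -0.2, "dy": 7.5, "dz": 0, "roll": -0.001, "fingers": 1}, {"dx": -0.3, "dy": 10.5, "dz": 0, "roll": -0.002, "fingers": 1}, {"dx": -0.4, "dy": 14, "dz": 0, "roll": -0.003, "fingers": 1}, {"dx": -0.5, "dy": 18, "dz": 0, "roll": -0.003, "fingers": 1}, {"dx": -0.7, "dy": 22.5, "dz": 0, "roll": -0.004, "fingers": 1}, {"dx": -0.8, "dy": 27.5, "dz": 0, "roll": -0.005, "fingers": 1}, {"dx": -1, "dy": 33, "dz": 0, "roll": -0.006, "fingers": 1}, {"dx": -1.2, "dy": 39, "dz": 0, "roll": -0.007, "fingers": 1}, {"dx": -1.4, "dy": 45, "dz": 0, "roll": -0.008, "fingers": 1}, {"dx": -1.5, "dy": 51, "dz": 0, "roll": -0.009, "fingers": 1}, {"dx": -1.7, "dy": 57, "dz": 0, "roll": -0.01, "fingers": 1}, {"dx": -1.9, "dy": 63, "dz": 0, "roll": -0.011, "fingers": 1}, {"dx": -2.1, "dy": 69, "dz": 0, "roll": -0.012, "fingers": 1}, {"dx": -2.3, "dy": 75, "dz": 0, "roll": -0.013, "fingers": 1}, {"dx": -2.4, "dy": 81, "dz": 0, "roll": -0.014, "fingers": 1}, {"dx": -2.6, "dy": 87, "dz": 0, "roll": -0.015, "fingers": 1}]'

```text
clock: 6.2
position: [0.4607, -0.2782, 0.0206]
tool_rot: [3.141, -0.0, 0.056]
wrist_force: [0.9, -4.5, 4.8]
finger_gap: 0.0235
finger_force: 26.0
```

Call:
drive_tool --deltas '[{"dx": -0.2, "dy": 6, "dz": 0, "roll": -0.001, "fingers": 1}, {"dx": -0.4, "dy": 12, "dz": 0, "roll": -0.002, "fingers": 1}, {"dx": -0.5, "dy": 18, "dz": 0, "roll": -0.003, "fingers": 1}, {"dx": -0.7, "dy": 24, "dz": 0, "roll": -0.004, "fingers": 1}, {"dx": -0.9, "dy": 30, "dz": 0, "roll": -0.005, "fingers": 1}, {"dx": -1.1, "dy": 36, "dz": 0, "roll": -0.006, "fingers": 1}, {"dx": -1.3, "dy": 42, "dz": 0, "roll": -0.007, "fingers": 1}, {"dx": -1.4, "dy": 48, "dz": 0, "roll": -0.008, "fingers": 1}, {"dx": -1.6, "dy": 54, "dz": 0, "roll": -0.009, "fingers": 1}, {"dx": -1.8, "dy": 60, "dz": 0, "roll": -0.01, "fingers": 1}, {"dx": -2, "dy": 66, "dz": 0, "roll": -0.011, "fingers": 1}, {"dx": -2.2, "dy": 72, "dz": 0, "roll": -0.012, "fingers": 1}, {"dx": -2.4, "dy": 78, "dz": 0, "roll": -0.014, "fingers": 1}, {"dx": -2.6, "dy": 84, "dz": 0, "roll": -0.015, "fingers": 1}, {"dx": -2.8, "dy": 89.5, "dz": 0, "roll": -0.016, "fingers": 1}, {"dx": -2.9, "dy": 94.5, "dz": 0, "roll": -0.017, "fingers": 1}, {"dx": -3, "dy": 99, "dz": 0, "roll": -0.018, "fingers": 1}, {"dx": -3.1, "dy": 102.5, "dz": 0, "roll": -0.019, "fingers": 1}, {"dx": -3.2, "dy": 105.5, "dz": 0, "roll": -0.02, "fingers": 1}, {"dx": -3.3, "dy": 108, "dz": 0, "roll": -0.021, "fingers": 1}]'

```text
clock: 7.87
position: [0.4572, -0.1702, 0.0206]
tool_rot: [3.141, 0.0, 0.036]
wrist_force: [-0.1, -5.2, 6.1]
finger_gap: 0.0236
finger_force: 26.1
```

Call:
drive_tool --deltas '[{"dx": 0, "dy": 2, "dz": 0, "roll": 0, "fingers": 1}, {"dx": 0, "dy": 3.5, "dz": 0, "roll": 0, "fingers": 1}, {"dx": 0, "dy": 4.3, "dz": 0, "roll": 0, "fingers": 1}, {"dx": 0, "dy": 4.5, "dz": 0, "roll": 0, "fingers": 1}, {"dx": 0, "dy": 4.5, "dz": 0, "roll": 0, "fingers": 1}, {"dx": 0, "dy": 4.5, "dz": 0, "roll": 0, "fingers": 1}]'

```text
clock: 8.37
position: [0.4571, -0.1659, 0.0206]
tool_rot: [3.141, 0.0, 0.036]
wrist_force: [0.7, -4.4, 6.5]
finger_gap: 0.0236
finger_force: 26.2
```

```bash
cat > brd.py <<'E'
from h import *
s=read_state();print(s["clock"],s["position"],s["tool_rot"],s["wrist_force"],s["finger_gap"])
c=camera("wrist");cv2.imwrite("pics/w3.png",cv2.resize(c["image"][...,::-1],(800,600)))
c=camera("top");im=c["image"];W=cloud(c);hsv=cv2.cvtColor(im,cv2.COLOR_RGB2HSV);z=W[...,2]
m=(hsv[...,0]>98)&(hsv[...,0]<125)&(hsv[...,1]>120)&(abs(z)<.02)&(np.abs(W[...,0]-.44)<.1)&(np.abs(W[...,1]+.167)<.1)
r=cv2.minAreaRect((W[m][:,:2]*1000).astype(np.float32));print("blue",m.sum(),r)
m=(z>.007)&(z<.022)&(np.abs(W[...,0]-.44)<.085)&(np.abs(W[...,1]+.167)<.085)
r=cv2.minAreaRect((W[m][:,:2]*1000).astype(np.float32));print("board",m.sum(),r)
cv2.imwrite("pics/t3.png",cv2.resize(im[150:300,180:380][...,::-1],(800,600)))
E
python3 brd.py
```

```text
8.3667 [ 0.45711871 -0.16588177  0.02059158] [3.14119220e+00 2.72349617e-04 3.55833613e-02] [ 0.71545942 -4.39452265  6.53040441] 0.0235704575809579
blue 87 ((430.097900390625, -160.21348571777344), (221.7530517578125, 44.27494430541992), 40.126888275146484)
board 21 ((486.5077819824219, -115.9077377319336), (9.836555480957031, 10.234663009643555), 89.78974914550781)
```

View pics/w3.png

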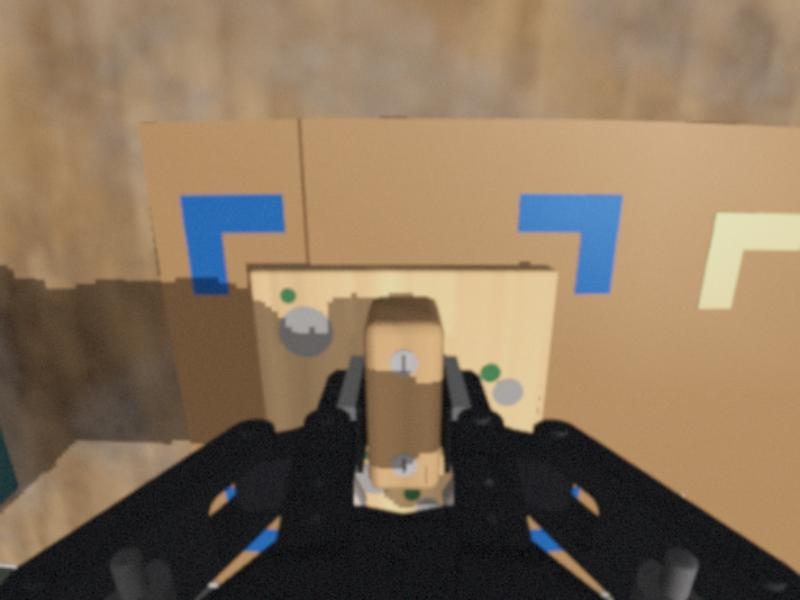

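The board sits centred between the blue corners (edges at 252 and 557 px, tape at 224 and 580), and both bolts are standing behind the fingers. I'll release it and rise.

Call:
drive_tool --deltas '[{"dx": 0, "dy": 0, "dz": 0, "roll": 0, "fingers": 0.72}, {"dx": 0, "dy": 0, "dz": 0, "roll": 0, "fingers": 0.68}, {"dx": 0, "dy": 0, "dz": 0, "roll": 0, "fingers": 0.6}, {"dx": 0, "dy": 0, "dz": 0, "roll": 0, "fingers": 0.5}, {"dx": 0, "dy": 0, "dz": 5, "roll": 0, "fingers": 0.4}, {"dx": 0, "dy": 0, "dz": 15, "roll": 0, "fingers": 0.3}, {"dx": 0, "dy": 0, "dz": 35, "roll": 0, "fingers": 0.1}, {"dx": 0, "dy": 0, "dz": 65, "roll": 0, "fingers": 0}, {"dx": 0, "dy": 0, "dz": 100, "roll": 0, "fingers": 0}, {"dx": 0, "dy": 0, "dz": 140, "roll": 0, "fingers": 0}, {"dx": 0, "dy": 0, "dz": 180, "roll": 0, "fingers": 0}, {"dx": 0, "dy": 0, "dz": 215, "roll": 0, "fingers": 0}, {"dx": 0, "dy": 0, "dz": 240, "roll": 0, "fingers": 0}, {"dx": 27, "dy": 28, "dz": 245, "roll": 0, "fingers": 0}, {"dx": 54, "dy": 56, "dz": 250, "roll": 0, "fingers": 0}, {"dx": 80, "dy": 85, "dz": 250, "roll": 0, "fingers": 0}]'

```text
clock: 9.8
position: [0.5388, -0.0803, 0.2733]
tool_rot: [-3.139, -0.005, 0.033]
wrist_force: [1.4, -0.5, 0.8]
finger_gap: 0.0853
finger_force: 0.0
```

```bash
python3 brd.py
```

```text
9.8 [ 0.5387673  -0.08031042  0.27333071] [-3.13926097 -0.0048096   0.03313086] [ 1.37696158 -0.50906616  0.80004991] 0.0852678909761015
blue 198 ((436.12176513671875, -176.683349609375), (164.02369689941406, 136.29928588867188), 1.9885839223861694)
board 1551 ((434.5406494140625, -181.0675811767578), (123.94216918945312, 127.23607635498047), 83.77962493896484)
```

View pics/t3.png

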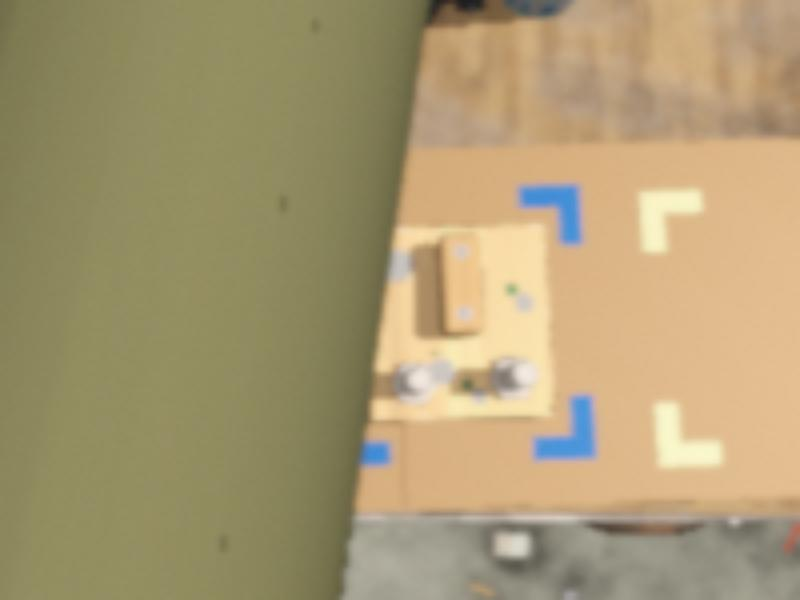

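The right half of the board shows its right edge (547 px) inside the tape (565 px), square with it, and both bolts are standing at (413,382) and (515,377). Now the left can.

Call:
drive_tool --deltas '[{"dx": 20, "dy": 30, "dz": 0, "roll": 0, "fingers": 0}, {"dx": 40, "dy": 60, "dz": 0, "roll": 0, "fingers": 0}, {"dx": 60, "dy": 90, "dz": 0, "roll": 0, "fingers": 0}, {"dx": 80, "dy": 120, "dz": 0, "roll": 0, "fingers": 0}, {"dx": 94, "dy": 140, "dz": 0, "roll": 0, "fingers": 0}, {"dx": 99, "dy": 147, "dz": 0, "roll": 0, "fingers": 0}, {"dx": 99, "dy": 147, "dz": -8, "roll": 0, "fingers": 0}, {"dx": 99, "dy": 147, "dz": -25, "roll": 0, "fingers": 0}, {"dx": 99, "dy": 147, "dz": -45, "roll": 0, "fingers": 0}, {"dx": 99, "dy": 147, "dz": -63, "roll": 0, "fingers": 0}, {"dx": 99, "dy": 147, "dz": -76, "roll": 0, "fingers": 0}, {"dx": 99, "dy": 147, "dz": -84, "roll": 0, "fingers": 0.1}, {"dx": 99, "dy": 147, "dz": -86, "roll": 0, "fingers": 0.18}, {"dx": 99, "dy": 147, "dz": -86, "roll": 0, "fingers": 0.24}, {"dx": 99, "dy": 147, "dz": -86, "roll": 0, "fingers": 0.3}, {"dx": 99, "dy": 147, "dz": -86, "roll": 0, "fingers": 0.36}, {"dx": 99, "dy": 147, "dz": -86, "roll": 0, "fingers": 0.5}, {"dx": 99, "dy": 147, "dz": -86, "roll": 0, "fingers": 1}, {"dx": 99, "dy": 147, "dz": -86, "roll": 0, "fingers": 1}, {"dx": 99, "dy": 147, "dz": -86, "roll": 0, "fingers": 1}]' --squeeze 30

```text
clock: 11.57
position: [0.637, 0.0659, 0.1855]
tool_rot: [-3.141, -0.002, 0.035]
wrist_force: [-0.3, -0.3, 5.8]
finger_gap: 0.0557
finger_force: 31.8
```

Call:
drive_tool --deltas '[{"dx": 0, "dy": 0, "dz": 3, "roll": 0, "fingers": 1}, {"dx": 0, "dy": 0, "dz": 8, "roll": 0, "fingers": 1}, {"dx": 0, "dy": 0, "dz": 12, "roll": 0, "fingers": 1}, {"dx": 0, "dy": 0, "dz": 15, "roll": 0, "fingers": 1}, {"dx": 0, "dy": 0, "dz": 15, "roll": 0, "fingers": 1}, {"dx": 0, "dy": 0, "dz": 15, "roll": 0, "fingers": 1}, {"dx": 0, "dy": 0, "dz": 15, "roll": 0, "fingers": 1}, {"dx": 0, "dy": 0, "dz": 15, "roll": 0, "fingers": 1}]'

```text
clock: 12.23
position: [0.636, 0.0661, 0.199]
tool_rot: [3.141, 0.001, 0.035]
wrist_force: [-0.3, -0.5, -1.7]
finger_gap: 0.056
finger_force: 32.1
```

```bash
cat > wt.py <<'E'
from h import *
F=[]
for i in range(6):
    s=read_state();F.append([*s["wrist_force"],*s["torque"]]);c=camera("side")
print(s["clock"],s["position"],s["finger_gap"],np.mean(F,0).round(2),np.std(F,0).round(2))
W=cloud(c);hsv=cv2.cvtColor(c["image"],cv2.COLOR_RGB2HSV)
g=(hsv[...,0]>55)&(hsv[...,0]<90)&(hsv[...,1]>100)&(W[...,0]>.3)&(W[...,0]<.75)&(W[...,1]<.15)&(W[...,2]>.15)&(W[...,2]<.45)
for lo,hi in((-.02,.12),(-.16,-.03),(-.3,-.165)):
    q=W[g&(W[...,1]>lo)&(W[...,1]<hi)]
    if len(q):print(lo,np.percentile(q,[2,98],axis=0).round(3).tolist())
E
python3 wt.py
```

```text
12.4833 [0.63616535 0.06601535 0.19921154] 0.0558883619676179 [ 0.17 -0.13 -1.49  0.   -0.01  0.  ] [0.39 0.3  0.29 0.02 0.02 0.02]
-0.02 [[0.609, 0.037, 0.195], [0.634, 0.06, 0.234]]
-0.16 [[0.622, -0.123, 0.181], [0.666, -0.097, 0.22]]
-0.3 [[0.634, -0.251, 0.181], [0.676, -0.223, 0.22]]
```

Can A weighs only about 0.2 kg. I'll put it back and go on to can B.

Call:
drive_tool --deltas '[{"dx": 0, "dy": 0, "dz": -5, "roll": 0, "fingers": 1}, {"dx": 0, "dy": 0, "dz": -10, "roll": 0, "fingers": 1}, {"dx": 0, "dy": 0, "dz": -13, "roll": 0, "fingers": 1}, {"dx": 0, "dy": 0, "dz": -14.5, "roll": 0, "fingers": 1}, {"dx": 0, "dy": 0, "dz": -14.5, "roll": 0, "fingers": 1}, {"dx": 0, "dy": 0, "dz": -14.5, "roll": 0, "fingers": 0.34}, {"dx": 0, "dy": 0, "dz": -14.5, "roll": 0, "fingers": 0.28}, {"dx": 0, "dy": 0, "dz": -14.5, "roll": 0, "fingers": 0.2}, {"dx": 0, "dy": 0, "dz": -14.5, "roll": 0, "fingers": 0.1}, {"dx": 0, "dy": 0, "dz": -14.5, "roll": 0, "fingers": 0}, {"dx": 0, "dy": 0, "dz": -5, "roll": 0, "fingers": 0}, {"dx": 0, "dy": 0, "dz": 15, "roll": 0, "fingers": 0}, {"dx": 0, "dy": 0, "dz": 40, "roll": 0, "fingers": 0}, {"dx": 0, "dy": 0, "dz": 65, "roll": 0, "fingers": 0}, {"dx": 0, "dy": 0, "dz": 71, "roll": 0, "fingers": 0}, {"dx": 3, "dy": -35, "dz": 71, "roll": 0, "fingers": 0}, {"dx": 6, "dy": -70, "dz": 71, "roll": 0, "fingers": 0}, {"dx": 9, "dy": -105, "dz": 71, "roll": 0, "fingers": 0}, {"dx": 12, "dy": -140, "dz": 71, "roll": 0, "fingers": 0}, {"dx": 12.5, "dy": -159, "dz": 71, "roll": 0, "fingers": 0}]'

```text
clock: 14.2
position: [0.648, -0.0987, 0.2707]
tool_rot: [3.139, -0.0, 0.03]
wrist_force: [-0.8, -0.4, -0.2]
finger_gap: 0.0856
finger_force: 0.0
```

Call:
drive_tool --deltas '[{"dx": 0, "dy": 0, "dz": 0, "roll": 0, "fingers": 0}, {"dx": 0, "dy": 0, "dz": -8, "roll": 0, "fingers": 0}, {"dx": 0, "dy": 0, "dz": -25, "roll": 0, "fingers": 0}, {"dx": 0, "dy": 0, "dz": -45, "roll": 0, "fingers": 0}, {"dx": 0, "dy": 0, "dz": -63, "roll": 0, "fingers": 0}, {"dx": 0, "dy": 0, "dz": -76, "roll": 0, "fingers": 0}, {"dx": 0, "dy": 0, "dz": -84, "roll": 0, "fingers": 0.1}, {"dx": 0, "dy": 0, "dz": -86, "roll": 0, "fingers": 0.18}, {"dx": 0, "dy": 0, "dz": -86, "roll": 0, "fingers": 0.24}, {"dx": 0, "dy": 0, "dz": -86, "roll": 0, "fingers": 0.3}, {"dx": 0, "dy": 0, "dz": -86, "roll": 0, "fingers": 0.36}, {"dx": 0, "dy": 0, "dz": -86, "roll": 0, "fingers": 1}, {"dx": 0, "dy": 0, "dz": -86, "roll": 0, "fingers": 1}, {"dx": 0, "dy": 0, "dz": -86, "roll": 0, "fingers": 1}, {"dx": 0, "dy": 0, "dz": -83, "roll": 0, "fingers": 1}, {"dx": 0, "dy": 0, "dz": -78, "roll": 0, "fingers": 1}, {"dx": 0, "dy": 0, "dz": -71, "roll": 0, "fingers": 1}, {"dx": 0, "dy": 0, "dz": -71, "roll": 0, "fingers": 1}, {"dx": 0, "dy": 0, "dz": -71, "roll": 0, "fingers": 1}, {"dx": 0, "dy": 0, "dz": -71, "roll": 0, "fingers": 1}]' --squeeze 30

```text
clock: 15.87
position: [0.6486, -0.093, 0.1992]
tool_rot: [3.142, 0.0, 0.035]
wrist_force: [-0.6, 0.3, -2.6]
finger_gap: 0.0559
finger_force: 32.3
```

```bash
python3 wt.py
```

```text
16.1167 [ 0.64859214 -0.09287994  0.1990637 ] 0.055744404338770905 [-0.28  0.26 -2.35  0.01  0.02 -0.02] [0.32 0.38 0.62 0.03 0.03 0.02]
-0.02 [[0.61, 0.036, 0.182], [0.655, 0.059, 0.222]]
-0.16 [[0.621, -0.122, 0.194], [0.645, -0.095, 0.233]]
-0.3 [[0.634, -0.251, 0.182], [0.676, -0.222, 0.22]]
```

Can B reads about 0.8 N more than A, which is too little to be the full one. Next is can C.

Call:
drive_tool --deltas '[{"dx": 0, "dy": 0, "dz": -5, "roll": 0, "fingers": 1}, {"dx": 0, "dy": 0, "dz": -10, "roll": 0, "fingers": 1}, {"dx": 0, "dy": 0, "dz": -13, "roll": 0, "fingers": 1}, {"dx": 0, "dy": 0, "dz": -14.5, "roll": 0, "fingers": 1}, {"dx": 0, "dy": 0, "dz": -14.5, "roll": 0, "fingers": 1}, {"dx": 0, "dy": 0, "dz": -14.5, "roll": 0, "fingers": 0.34}, {"dx": 0, "dy": 0, "dz": -14.5, "roll": 0, "fingers": 0.28}, {"dx": 0, "dy": 0, "dz": -14.5, "roll": 0, "fingers": 0.2}, {"dx": 0, "dy": 0, "dz": -14.5, "roll": 0, "fingers": 0.1}, {"dx": 0, "dy": 0, "dz": -14.5, "roll": 0, "fingers": 0}, {"dx": 0, "dy": 0, "dz": -5, "roll": 0, "fingers": 0}, {"dx": 0, "dy": 0, "dz": 15, "roll": 0, "fingers": 0}, {"dx": 0, "dy": 0, "dz": 40, "roll": 0, "fingers": 0}, {"dx": 0, "dy": 0, "dz": 65, "roll": 0, "fingers": 0}, {"dx": 0, "dy": 0, "dz": 71, "roll": 0, "fingers": 0}, {"dx": 3, "dy": -35, "dz": 71, "roll": 0, "fingers": 0}, {"dx": 6, "dy": -70, "dz": 71, "roll": 0, "fingers": 0}, {"dx": 9, "dy": -105, "dz": 71, "roll": 0, "fingers": 0}, {"dx": 12, "dy": -128, "dz": 71, "roll": 0, "fingers": 0}, {"dx": 12, "dy": -128, "dz": 71, "roll": 0, "fingers": 0}]'

```text
clock: 17.83
position: [0.6586, -0.229, 0.2704]
tool_rot: [3.136, 0.001, 0.025]
wrist_force: [-0.1, -0.6, 0.8]
finger_gap: 0.0854
finger_force: 0.0
```

Call:
drive_tool --deltas '[{"dx": 0, "dy": 0, "dz": 0, "roll": 0, "fingers": 0}, {"dx": 0, "dy": 0, "dz": -8, "roll": 0, "fingers": 0}, {"dx": 0, "dy": 0, "dz": -25, "roll": 0, "fingers": 0}, {"dx": 0, "dy": 0, "dz": -45, "roll": 0, "fingers": 0}, {"dx": 0, "dy": 0, "dz": -63, "roll": 0, "fingers": 0}, {"dx": 0, "dy": 0, "dz": -76, "roll": 0, "fingers": 0}, {"dx": 0, "dy": 0, "dz": -84, "roll": 0, "fingers": 0.1}, {"dx": 0, "dy": 0, "dz": -86, "roll": 0, "fingers": 0.18}, {"dx": 0, "dy": 0, "dz": -86, "roll": 0, "fingers": 0.24}, {"dx": 0, "dy": 0, "dz": -86, "roll": 0, "fingers": 0.3}, {"dx": 0, "dy": 0, "dz": -86, "roll": 0, "fingers": 0.36}, {"dx": 0, "dy": 0, "dz": -86, "roll": 0, "fingers": 1}, {"dx": 0, "dy": 0, "dz": -86, "roll": 0, "fingers": 1}, {"dx": 0, "dy": 0, "dz": -86, "roll": 0, "fingers": 1}, {"dx": 0, "dy": 0, "dz": -83, "roll": 0, "fingers": 1}, {"dx": 0, "dy": 0, "dz": -78, "roll": 0, "fingers": 1}, {"dx": 0, "dy": 0, "dz": -71, "roll": 0, "fingers": 1}, {"dx": 0, "dy": 0, "dz": -71, "roll": 0, "fingers": 1}, {"dx": 0, "dy": 0, "dz": -71, "roll": 0, "fingers": 1}, {"dx": 0, "dy": 0, "dz": -71, "roll": 0, "fingers": 1}]' --squeeze 30

```text
clock: 19.5
position: [0.6605, -0.2209, 0.199]
tool_rot: [-3.142, 0.001, 0.035]
wrist_force: [-0.6, 0.0, -4.1]
finger_gap: 0.0562
finger_force: 32.8
```

```bash
python3 wt.py
```

```text
19.75 [ 0.6605907  -0.22090239  0.19903529] 0.056344391943494505 [-0.1   0.12 -4.21 -0.   -0.01  0.01] [0.4  0.32 0.42 0.04 0.02 0.01]
-0.02 [[0.61, 0.036, 0.182], [0.656, 0.058, 0.22]]
-0.16 [[0.621, -0.123, 0.181], [0.661, -0.097, 0.222]]
-0.3 [[0.633, -0.249, 0.195], [0.658, -0.221, 0.233]]
```

Can C is clearly the heaviest, about 1.9 N above B. I'll raise it and carry it over the free end of the cardboard.

Call:
drive_tool --deltas '[{"dx": 0, "dy": 0, "dz": 8, "roll": 0, "fingers": 1}, {"dx": 0, "dy": 0, "dz": 20, "roll": 0, "fingers": 1}, {"dx": 0, "dy": 0, "dz": 38, "roll": 0, "fingers": 1}, {"dx": 0, "dy": 0, "dz": 58, "roll": 0, "fingers": 1}, {"dx": 0, "dy": 0, "dz": 78, "roll": 0, "fingers": 1}, {"dx": -4, "dy": -2, "dz": 98, "roll": 0, "fingers": 1}, {"dx": -12, "dy": -5, "dz": 116, "roll": 0, "fingers": 1}, {"dx": -26, "dy": -11, "dz": 130, "roll": 0, "fingers": 1}, {"dx": -43, "dy": -18, "dz": 140, "roll": 0, "fingers": 1}, {"dx": -62, "dy": -26, "dz": 145, "roll": 0, "fingers": 1}, {"dx": -81, "dy": -34, "dz": 148, "roll": 0, "fingers": 1}, {"dx": -100, "dy": -43, "dz": 150, "roll": 0, "fingers": 1}, {"dx": -119, "dy": -51, "dz": 150, "roll": 0, "fingers": 1}, {"dx": -138, "dy": -59, "dz": 150, "roll": 0, "fingers": 1}, {"dx": -157, "dy": -67, "dz": 150, "roll": 0, "fingers": 1}, {"dx": -175, "dy": -75, "dz": 150, "roll": 0, "fingers": 1}, {"dx": -190, "dy": -81, "dz": 150, "roll": 0, "fingers": 1}, {"dx": -200, "dy": -86, "dz": 150, "roll": 0, "fingers": 1}, {"dx": -207, "dy": -89, "dz": 150, "roll": 0, "fingers": 1}, {"dx": -210, "dy": -90, "dz": 150, "roll": 0, "fingers": 1}]'

```text
clock: 21.47
position: [0.4497, -0.3121, 0.3503]
tool_rot: [-3.142, -0.002, 0.033]
wrist_force: [0.2, -1.6, -4.3]
finger_gap: 0.0559
finger_force: 33.2
```

Call:
drive_tool --deltas '[{"dx": 0, "dy": 0, "dz": 0, "roll": 0, "fingers": 1}, {"dx": 0, "dy": 0, "dz": 0, "roll": 0, "fingers": 1}, {"dx": 0, "dy": 0, "dz": 0, "roll": 0, "fingers": 1}, {"dx": 0, "dy": 0, "dz": 0, "roll": 0, "fingers": 1}, {"dx": 0, "dy": 0, "dz": 0, "roll": 0, "fingers": 1}, {"dx": 0, "dy": 0, "dz": 0, "roll": 0, "fingers": 1}]'

```text
clock: 21.97
position: [0.4511, -0.3107, 0.3492]
tool_rot: [3.141, 0.001, 0.035]
wrist_force: [-0.5, 0.3, -4.6]
finger_gap: 0.0556
finger_force: 33.2
```

```bash
python3 brd.py
python3 - <<'E'
from h import *
a=camera("side")["image"];b=camera("top")["image"]
o=np.hstack([cv2.resize(a,(400,300)),cv2.resize(b,(400,300))])
o2=cv2.resize(b[150:300,230:430],(400,300));a2=cv2.resize(a[100:340,160:480],(400,300))
cv2.imwrite("pics/fin.png",np.vstack([o,np.hstack([a2,o2])])[...,::-1])
s=read_state();print(np.abs(s["qd"]).max(),s["wrist_force"],s["finger_gap"])
E
```

```text
21.9667 [ 0.45107439 -0.3107112   0.34916291] [3.14123095e+00 6.38744455e-04 3.53583380e-02] [-0.53678647  0.32856003 -4.58591644] 0.05564199734735142
blue 353 ((435.75, -166.58584594726562), (164.0470733642578, 156.4688720703125), 1.9384413957595825)
board 1734 ((436.14837646484375, -166.12396240234375), (116.31268310546875, 109.98408508300781), 1.7366268634796143)
0.003965077205540603 [ 0.28879596  0.36645341 -4.88878191] 0.0560723925937168
```

View pics/fin.png

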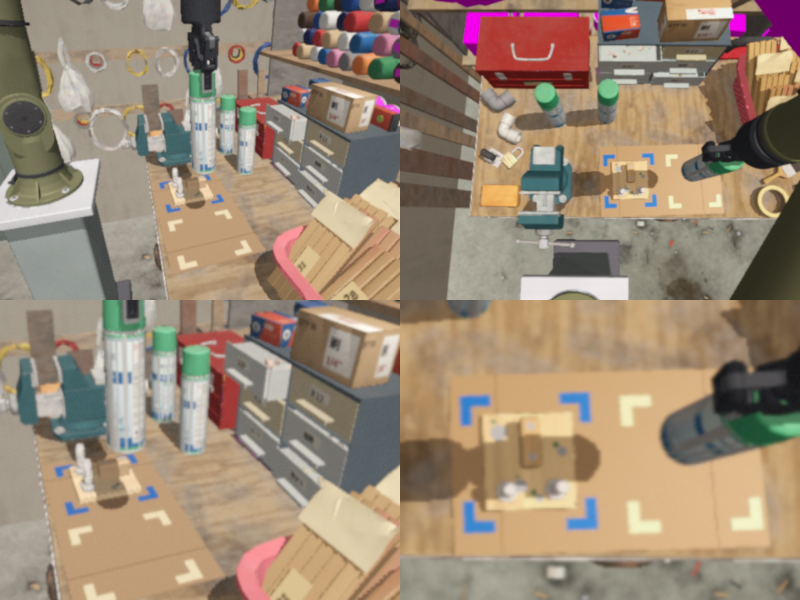

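The final picture shows the board square in the blue tape, off by 0.6 mm and 0.2°. Both bolts are upright at (512,490) and (557,488), and the other two cans are standing. The full can is held upright over the cardboard.

```bash
python3 -c "
from plant import *
print(job_done())"
```

```text
the job is handed in; nothing more can be done
None
```

I slid the board square into the blue outline with both bolts standing and let go of it. The job is handed in with the heaviest can, the right-hand one, held upright and still over the cardboard, about 90 mm above the bolt tops, and the other two cans standing on the bench.

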